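Index the cluster gear by two turns of the handwheel

TASK

Two identical geared indexing tables stand on the bench, one with the thick two-step cluster gear clamped on it, the other with the thin flat ring gear. Index the thick cluster gear on by a quarter turn: take the upright crank handle of that table's own handwheel and give it exactly two full turns clockwise (seen from above), so that the handle ends where it began, then let go. Leave the handwheel of the other table alone.

Things in the scene. Friction and masses are not known exactly. Their poses are not given: they have to be found in the camera images.
- cluster_handle (a point): Handle to turn: upright black round sleeve, 18 mm across, 52 mm tall, on the handwheel of the machine with the thick cluster gear (116 mm across, 34 mm high). Point on its axis, about 150 mm above the bench, 24 mm below its top, 30 mm above the wheel's rim. It spins freely on its pin, so a gripper need not turn with it. It runs on a level circle of 42 mm radius round cluster_axis.
- cluster_axis (a point): Fixed point on the vertical axis of that steel handwheel (104 mm across), at the height of the handle's point. Its x axis points to the centre of the geared table, 142 mm away; the handwheel is at the end nearer the robot. Apart from the handles nothing of the machines is higher than 128 mm above the bench.
- cluster_wheel (a joint): Angle of that handwheel in rad, growing clockwise seen from above, no stops; at 0 the handle points straight away from the geared table; starts between -1.4 and 1.4. Two turns are 12.57. Light friction (about 2 N at the handle) keeps it where it is left. The table follows at one eighth of the angle, in the same sense.
- ring_handle (a point): The same kind of crank handle on the twin machine, which carries the thin flat ring gear (112 mm across, 11 mm high): not to be moved. Point 28 mm above the sleeve's lower end, on its axis, about 150 mm above the bench.

How it is judged (in metres and radians):
At the end, for the whole second after the job is handed in: The handwheel of the machine with the cluster gear has been turned two full turns clockwise from where it started (the handle is back within 30 degrees, 21.7 mm, of its starting place after the second turn), and stands still, released (value of joint cluster_wheel between 10.636 and 14.496 rad and distance of cluster_handle from where it was at the start of the episode below 0.0217 m and velocity of joint cluster_wheel between -0.05 and 0.05 rad/s); the robot touches nothing.
It fails at once if the handle of the other machine (with the ring gear) is moved more than 15 mm (distance of ring_handle from where it was at the start of the episode above 0.015 m).
It also fails if it takes over 48 s, if anything falls off the work surface, if the arm or the gripper's body presses on something with over 40 N, if the wrist force passes 120 N, or if a joint passes its speed limit or range.

ROBOT

A 7-joint arm with a two-finger parallel gripper is mounted at the origin on a cart in front of the work surface, level with it; the furniture and walls round the work are solid. World frame = base frame: x ahead of the robot, y to its left, z up, the work surface at z = 0. Lengths are in m, angles in degrees, forces in N, time in s.
With the tool pointing down it reaches from about 0.425 to 0.875 m from the base axis. Payload 4.7 kg.
Tool frame: the origin (TCP) lies between the finger pads; the fingertips stand env.finger_overhang ahead of it and the grasp point (between the pads) lies 5 mm behind it (env.finger_overhang is the distance from the TCP to the fingertips, in m); z points along the fingers, y is the line along which they close (so a half turn about z gives the same grasp; the last joint's range is limited). The gripper opens to 87 mm and grips with 3 to 60 N. Pads are 19 mm wide; open, the fingers measure 117 mm over their backs; the gripper's body (75 mm by 190 mm) begins 51 mm behind the grasp point.
Start: joints at [0.808, 18.392, -4.016, 83.108, 1.295, 78.541, -3.26], TCP at [0.65, -0, 0.197] pointing down, gripper open.
Joint ranges: [-163.93, 163.93], [-17.29, 119.83], [-79.2, 71.16], [3.27, 140.29], [-89.18, 269.18], [5.43, 117.66], [-154.24, 154.24]. Speed limits (degrees/s): [147.25, 147.25, 180, 180, 180, 180, 180].

INTERFACE

Orientations are given as [roll, pitch, yaw] about the fixed x, y, z axes, in that order (R = Rz(yaw) Ry(pitch) Rx(roll)).
In Python, from cell import telemetry, eyes, env, models gives the robot as it stands. The module is installed in compiled form; this text tells all that it offers.
- The arm moves only by the tool drive_tool, never from a script. Its arguments are lists of equal length, an entry for each row: "angular": the turn, a rotation vector about the tool's x, y, z in rad, a list of three; "delta_pos": the shift along the tool's x, y, z in cm, a list of three; "gripper": the finger opening in cm, from 0 to 8.7. A call has 1 to 20 rows; each row shifts and turns the commanded pose from where the row before left it, along the tool's axes as they then stand; what a row does not reach is not made up. A row lasts 1/10 s, in which the tool goes at most 50 mm and 8.59 degrees, less where a joint would pass 70% of its speed; a pose out of reach is approached as far as the arm can. A call with a gripper value outside its range is refused whole. The fingers move at their own pace and stop on an object; "squeeze" is the grip in N (left out, the last holds). Time passes only in rows, so rows that do not move let the fingers close. It gives the time, the measured TCP pose, the force, the opening and the grip force at its end, in the units of the state.
- telemetry.get_obs(): the state, without advancing time (a new reading comes with each control period).
- eyes.read_camera(name): name is "scene" or "side" or "wrist"; returns a dict with "pixels" (480x640x3 uint8, red, green, blue), "mtx" (3x3 intrinsics, pixels), "D" ([k1, k2, p1, p2, k3] as OpenCV has them; the pictures are not rectified), "origin" and "orientation" of the camera in the world. Camera axes: x right, y down, z forward; pixel columns grow to the right and rows downward; lengths in m; the calibration is good to about 2 mm. A picture is of the moment at which its call begins. There is no depth.
- env.sign_off(): hands the job in; it is judged then, once.
Trained networks look in a picture, given as the dict that the camera call returned (one of the last four; its "shot" number tells which), for a name from the list of things; names that differ only in an ending like _2 or _b are one class to them, and where a whole thing is asked for, a point or a joint stands for the part that bears it (a point fixed in the world has none). Each returns a list of dicts, best first, with "p" (0 to 1); they miss things now and then, are a little off and sometimes report something else, mostly with a low value. They report only what shows in the picture. A call takes as long as a camera call.
- models.search_frame(picture, target): "centre" ([column, row] in pixels, amid what is visible of it).
- models.cut_out(picture, target): "pixels" (480x640 bool, what is visible of it) and "centre" ([column, row] in pixels, amid what is visible of it).
The state is a dict: "time_s": time; "qpos": joint angles; "joint_velocities": joint speeds; "effort": joint torques, N m; "tool_pos": TCP position; "tool_rot": TCP orientation; "force": force on the tool from outside, world axes, zero at the start; "wrist_torque": the same for the moment, N m; "grip_width": finger opening in m; "grasp_force": force on a finger pad.
Only numpy, scipy, OpenCV 4.12 (cv2) and the standard library are available. Lean on these libraries where they do the work, as an engineer would, in place of code of your own. Each camera call takes 0.05 s, during which the arm holds its last target. There are 200 camera calls.

## Working session

There is one attempt and no reset: what is moved stays moved. The work goes in short steps, Python scripts to look and compute and a tool call to move; the robot and the scene stay as the last step left them, time stands still between calls to the robot, and variables do not carry over. Pictures are saved under pics/ and viewed, at most 10 in all, crops included, and the job is handed in when it is done.

Besides the shell and the picture viewer there is one more tool, called after "Call:" as name(argument=value, ...) on one line, values as JSON. drive_tool: Moves the arm, as the interface text tells. Its arguments: {"type":"object","properties":{"angular":{"type":"array","items":{"type":"array","items":{"type":"number"}}},"delta_pos":{"type":"array","items":{"type":"array","items":{"type":"number"}}},"gripper":{"type":"array","items":{"type":"number"}},"squeeze":{"type":"number"}},"required":["angular","delta_pos","gripper"]}

```bash
mkdir -p pics; cat > h.py <<'E'
import numpy as np, cv2
from cell import telemetry, eyes, env, models
def ray(P,uv):
    p=cv2.undistortPoints(np.array([[uv]],float),np.array(P["mtx"]),np.array(P["D"]))[0,0]
    return p
E
python3 - <<'E'
from h import *
o=telemetry.get_obs(); print(o["time_s"],o["tool_pos"],o["tool_rot"],env.finger_overhang)
for n in ["scene","side","wrist"]:
    P=eyes.read_camera(n); cv2.imwrite(f"pics/{n}0.png",P["pixels"][:,:,::-1])
    print(n,P["origin"],P["orientation"],np.array(P["mtx"]).tolist(),P["D"])
    for t in ["cluster_handle","ring_handle","cluster_wheel"]:
        print(t,[(np.round(d["centre"],1).tolist(),round(d["p"],2)) for d in models.search_frame(P,t)])
E
```

```text
0.0 [ 6.49397665e-01 -5.40396558e-05  1.96366575e-01] [-1.79891101e+02  4.59389346e-03  9.00006255e+01] 0.014
scene [0.09144567 0.48934381 0.66567321] [-130.29091411   -0.32327699 -143.6531127 ] [[580.4860009998637, 0.0, 322.1959888306529], [0.0, 580.4860009998637, 235.13297896208434], [0.0, 0.0, 1.0]] [-0.09538272  0.          0.          0.          0.        ]
cluster_handle [([394.0, 178.3], 0.79)]
ring_handle []
cluster_wheel [([372.3, 192.7], 0.89), ([334.1, 208.5], 0.45)]
side [ 0.26808152 -0.73625766  0.48342932] [-116.47983758   -1.00270056  -14.22194881] [[457.77557277359904, 0.0, 317.52469555644814], [0.0, 457.77557277359904, 243.97251466911453], [0.0, 0.0, 1.0]] [-0.0977253  0.         0.         0.         0.       ]
cluster_handle [([337.6, 280.5], 0.86), ([392.6, 316.0], 0.68)]
ring_handle [([301.0, 188.5], 0.54)]
cluster_wheel [([350.2, 284.4], 0.95)]
wrist [0.6503     0.06930879 0.38428768] [ 1.65136969e+02  4.71792547e-03 -9.05101902e-03] [[423.3294519310676, 0.0, 322.0416792317473], [0.0, 423.3294519310676, 238.76799025255363], [0.0, 0.0, 1.0]] [-0.02372136  0.          0.          0.          0.        ]
cluster_handle []
ring_handle []
cluster_wheel []
```

View pics/scene0.png

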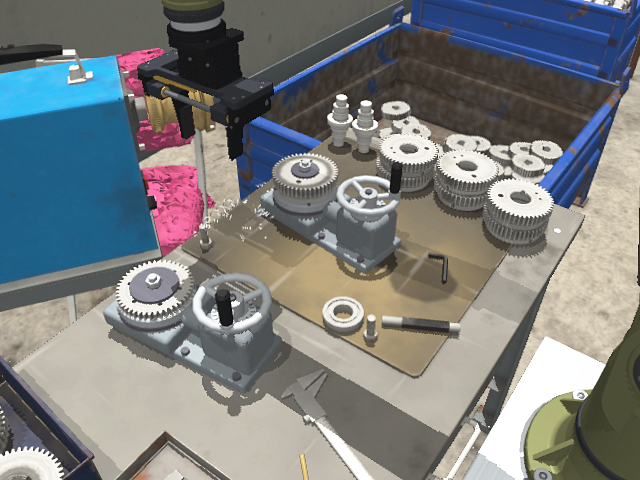

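View pics/side0.png

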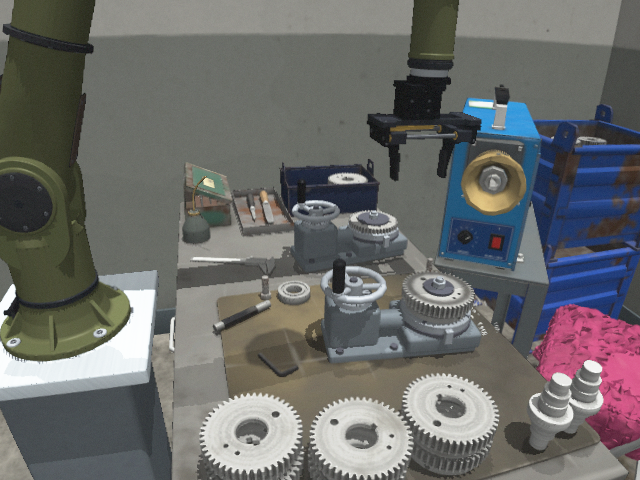

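The scene view shows the cluster gear on the far machine, gear at about (306,175) and handle at (396,178). The ring gear machine is the near one, with its handle at (224,307). In the side view the cluster handle is at (338,277) and the ring handle at (301,193).

```bash
cat >> h.py <<'E'
from scipy.spatial.transform import Rotation as Ro
def pose(P): return Ro.from_euler("xyz",P["orientation"],degrees=True).as_matrix(),np.array(P["origin"])
def wray(P,uv):
    R,o=pose(P); p=ray(P,uv); d=R@np.array([p[0],p[1],1.]); return o,d/np.linalg.norm(d)
def tri(rs):
    A=sum(np.eye(3)-np.outer(d,d) for o,d in rs); b=sum((np.eye(3)-np.outer(d,d))@o for o,d in rs)
    x=np.linalg.solve(A,b); return x,[np.linalg.norm(np.cross(x-o,d)) for o,d in rs]
def proj(P,X):
    R,o=pose(P); rv=cv2.Rodrigues(R.T)[0]
    return cv2.projectPoints(np.array(X,float).reshape(-1,1,3),rv,-R.T@o,np.array(P["mtx"]),np.array(P["D"]))[0][:,0]
def onplane(P,uv,z):
    o,d=wray(P,uv); return o+d*(z-o[2])/d[2]
E
python3 - <<'E'
from h import *
H=[];W=[];out=[]
Ps={}
for n,box in [("scene",(385,150,410,205)),("side",(325,250,350,300))]:
    P=eyes.read_camera(n);Ps[n]=P
    I=P["pixels"]; x0,y0,x1,y1=box
    m=(I[y0:y1,x0:x1].max(2)<70).astype(np.uint8)
    k,l,s,c=cv2.connectedComponentsWithStats(m); j=1+s[1:,4].argmax()
    print(n,"dark blob",s[j]+[x0,y0,0,0,0],c[j]+[x0,y0]); H.append((P,c[j]+[x0,y0]))
    for t in ["cluster_handle","cluster_wheel"]:
        r=models.cut_out(P,t)[0]; ys,xs=np.nonzero(r["pixels"]); print(t,r["p"],r["centre"],xs.min(),xs.max(),ys.min(),ys.max())
        if t=="cluster_wheel":
            W.append((P,r["centre"]))
h,e=tri([wray(*a) for a in H]); print("handle",h,e)
w,e=tri([wray(*a) for a in W]); print("wheel",w,e)
# fit axis: white-rim pixels; use distance transform of white mask, chamfer of annulus r 45..52 at z
def cost(cx,cy,z):
    s=0
    a=np.linspace(0,2*np.pi,120,endpoint=False)
    for P in Ps.values():
        g=cv2.GaussianBlur(cv2.cvtColor(P["pixels"],cv2.COLOR_RGB2GRAY),(3,3),0).astype(np.float32)
        f=lambda r:cv2.remap(g,proj(P,np.c_[cx+r*np.cos(a),cy+r*np.sin(a),0*a+z]).astype(np.float32).reshape(-1,1,2),None,cv2.INTER_LINEAR).ravel()
        s+=np.mean(f(.047)*1.-.5*f(.055)-.5*f(.039))
    return s
best=max((cost(h[0]+.042*np.cos(t),h[1]+.042*np.sin(t),z),t,z) for t in np.radians(np.arange(0,360,3)) for z in np.arange(.106,.126,.003))
t=best[1]; print(best,"axis",h[0]+.042*np.cos(t),h[1]+.042*np.sin(t))
from scipy.optimize import minimize
r=minimize(lambda v:-cost(*v),[h[0]+.042*np.cos(t),h[1]+.042*np.sin(t),best[2]],method="Nelder-Mead",options=dict(initial_simplex=np.array([h[0]+.042*np.cos(t),h[1]+.042*np.sin(t),best[2]])+np.vstack([np.zeros(3),.005*np.eye(3)])))
print(r.x,r.fun,np.linalg.norm(r.x[:2]-h[:2]))
ims=[]
for n,P in Ps.items():
    im=P["pixels"][:,:,::-1].copy(); S=4
    a=np.linspace(0,2*np.pi,200)
    c=np.round(proj(P,[h])[0]).astype(int)
    x0,y0=c[0]-70,c[1]-55; cr=cv2.resize(im[y0:y0+120,x0:x0+100],None,fx=S,fy=S,interpolation=cv2.INTER_CUBIC)
    for q,col in [(np.c_[r.x[0]+.052*np.cos(a),r.x[1]+.052*np.sin(a),0*a+r.x[2]],(0,0,255)),(np.c_[r.x[0]+.042*np.cos(a),r.x[1]+.042*np.sin(a),0*a+r.x[2]],(0,255,0)),([h,[*r.x]],(255,0,0))]:
        for u in proj(P,q): cv2.circle(cr,tuple(int(v) for v in (u-[x0,y0]+.5)*S),1 if len(q)>5 else 4,col,-1)
    ims.append(cr)
cv2.imwrite("pics/fit.png",np.hstack(ims))
E
```

```text
scene dark blob [390 162  13  32 332] [395.53614458 177.31626506]
cluster_handle 0.66 [395.0, 177.0] 390 401 162 193
cluster_wheel 0.83 [370.3, 194.0] 336 402 162 216
side dark blob [325 258  21  36 427] [338.00468384 275.42154567]
cluster_handle 0.94 [338.3, 275.6] 333 345 257 292
cluster_wheel 0.63 [347.2, 284.2] 320 386 258 303
handle [ 0.44340001 -0.18816754  0.14656525] [np.float64(0.00043630493090700116), np.float64(0.000436304930907019)]
wheel [ 0.46956364 -0.16268855  0.11486524] [np.float64(0.002528368724736205), np.float64(0.0025283687247362407)]
(np.float32(117.112625), np.float64(0.6283185307179586), np.float64(0.115)) axis 0.47737872321031477 -0.1634805549394581
[ 0.4767569  -0.16235902  0.11598252] -124.03488159179688 0.042175368393503325
```

View pics/fit.png

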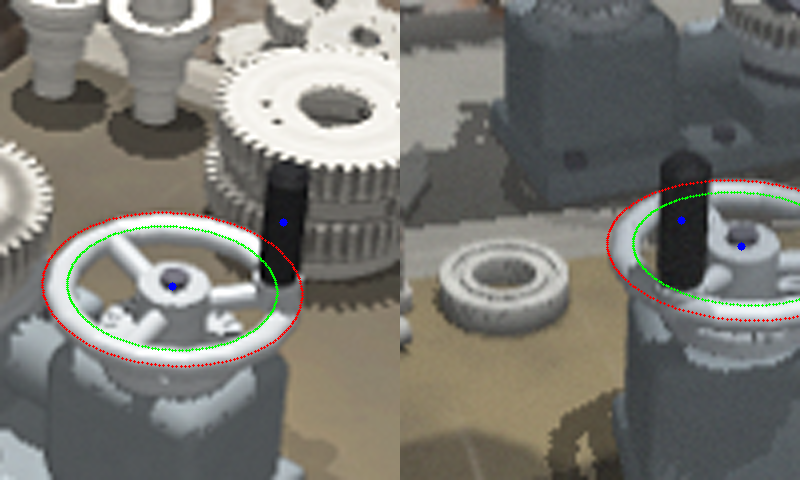

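The overlay fits both views: axis at (0.477,-0.162) and handle at (0.443,-0.188), a radius of 42 mm. I'll move above the handle next.

Call:
drive_tool(angular=[[0,0,0],[0,0,0],[0,0,0],[0,0,0],[0,0,0],[0,0,0],[0,0,0],[0,0,0],[0,0,0],[0,0,0],[0,0,0],[0,0,0],[0,0,0],[0,0,0],[0,0,0],[0,0,0],[0,0,0],[0,0,0]], delta_pos=[[0,0,-1],[0,0,-1],[-1.34,-1.47,0],[-1.34,-1.47,0],[-1.34,-1.47,0],[-1.34,-1.47,0],[-1.34,-1.47,0],[-1.34,-1.47,0],[-1.34,-1.47,0],[-1.34,-1.47,0],[-1.34,-1.47,0],[-1.34,-1.47,0],[-1.34,-1.47,0],[-1.34,-1.47,0],[-1.34,-1.47,0],[-1.34,-1.47,0],[0,0,0],[0,0,0]], gripper=[8.7,8.7,8.7,8.7,8.7,8.7,8.7,8.7,8.7,8.7,8.7,8.7,8.7,8.7,8.7,8.7,8.7,8.7], squeeze=15)

```text
time_s: 2.7
tool_pos: [0.4442, -0.1877, 0.2178]
tool_rot: [179.9, -0.0, 90.0]
force: [0.4, 0.4, -1.0]
grip_width: 0.0869
grasp_force: 0.0
```

Call:
drive_tool(angular=[[0,0,0],[0,0,0],[0,0,0],[0,0,0],[0,0,0],[0,0,0],[0,0,0]], delta_pos=[[-0.05,-0.08,1.3],[0,0,1.3],[0,0,1.3],[0,0,1.3],[0,0,1.4],[0,0,0],[0,0,0]], gripper=[8.7,8.7,8.7,8.7,8.7,5,5])

```text
time_s: 3.4
tool_pos: [0.4433, -0.1881, 0.1511]
tool_rot: [-180.0, -0.0, 90.0]
force: [0.1, 0.4, 1.2]
grip_width: 0.0779
grasp_force: 0.0
```

```bash
python3 - <<'E'
from h import *
ims=[]
for n in ["scene","side"]:
    P=eyes.read_camera(n); c=np.round(proj(P,[[.4434,-.1882,.15]])[0]).astype(int)
    ims.append(cv2.resize(P["pixels"][c[1]-60:c[1]+60,c[0]-50:c[0]+50,::-1],None,fx=4,fy=4))
cv2.imwrite("pics/g.png",np.hstack(ims)); print(telemetry.get_obs()["tool_pos"])
E
```

```text
[ 0.44392832 -0.18832674  0.15207962]
```

View pics/g.png

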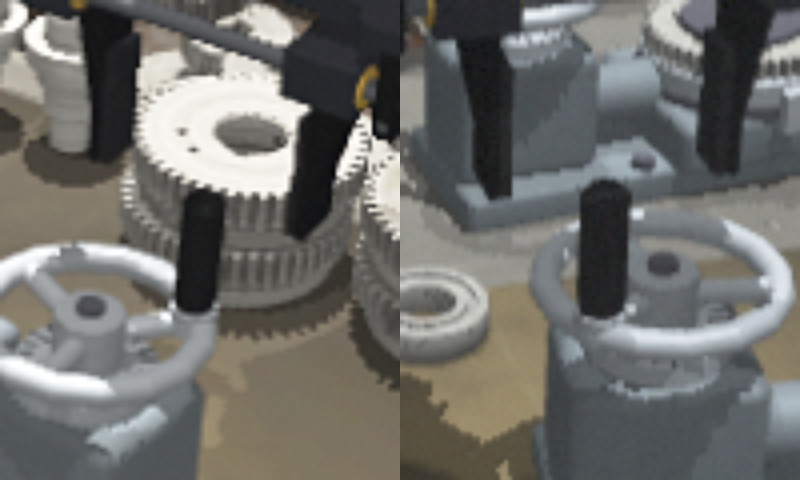

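The open fingertips look level with the handle top, at about z=0.17, but they should be near 0.137. I'll check this before closing.

Call:
drive_tool(angular=[[0,0,0],[0,0,0],[0,0,0],[0,0,0]], delta_pos=[[0,0,0],[0,0,0],[0,0,0],[0,0,0]], gripper=[4,4,4,4])

```text
time_s: 3.9
tool_pos: [0.4435, -0.1882, 0.1517]
tool_rot: [180.0, 0.0, 90.0]
force: [-0.3, 0.2, -0.5]
grip_width: 0.0428
grasp_force: 0.0
```

```bash
python3 - <<'E'
from h import *
ims=[]
o=telemetry.get_obs(); t=np.array(o["tool_pos"]); print(t,o["grip_width"],o["qpos"])
w=o["grip_width"]/2
for n in ["scene","side"]:
    P=eyes.read_camera(n); c=np.round(proj(P,[[.4434,-.1882,.15]])[0]).astype(int)
    cr=cv2.resize(P["pixels"][c[1]-60:c[1]+60,c[0]-50:c[0]+50,::-1],None,fx=4,fy=4)
    for u in proj(P,[t+[w,0,-.014],t+[-w,0,-.014]]): cv2.circle(cr,tuple(int(v) for v in (u-c+[50.5,60.5])*4),4,(0,0,255),-1)
    for u in proj(P,[t]): cv2.circle(cr,tuple(int(v) for v in (u-c+[50.5,60.5])*4),4,(0,255,0),-1)
    ims.append(cr)
cv2.imwrite("pics/g2.png",np.hstack(ims))
E
```

```text
[ 0.44352996 -0.18818651  0.15167842] 0.0427691715736591 [ 1.49048339e+01 -4.85372272e-01  4.90899028e+00  1.10046571e+02
  4.38775064e-02  7.04084677e+01  1.97962353e+01]
```

View pics/g2.png

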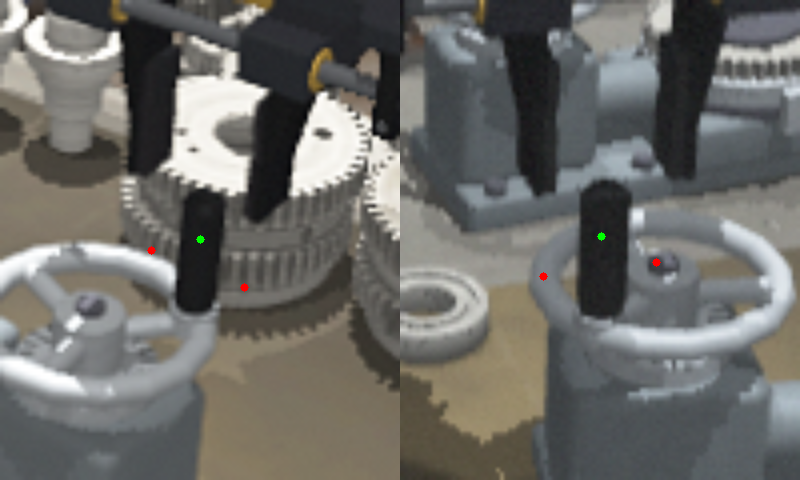

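The image shows the fingertips about 32 mm above where telemetry puts them. I'll triangulate them.

```bash
python3 - <<'E'
from h import *
cs=eyes.read_camera("scene"); cd=eyes.read_camera("side")
f=lambda P,u:(np.array(u)/4-.5-[50,60])+np.round(proj(P,[[.4434,-.1882,.15]])[0])
for a,b in [((148,172),(685,178)),((258,220),(543,193)),((203,197),(605,185))]:
    print(tri([wray(cs,f(cs,a)),wray(cd,f(cd,(b[0]-400,b[1])))]))
P=eyes.read_camera("wrist"); cv2.imwrite("pics/w.png",P["pixels"][:,:,::-1]); print(P["origin"],P["orientation"], telemetry.get_obs()["tool_pos"])
E
```

```text
(array([ 0.47189842, -0.19035398,  0.1723116 ]), [np.float64(0.0016124741111995708), np.float64(0.001612474111199752)])
(array([ 0.42029914, -0.18769746,  0.17135019]), [np.float64(0.0009552150123621391), np.float64(0.0009552150123621926)])
(array([ 0.44394334, -0.18729667,  0.17205943]), [np.float64(0.0002303317163690524), np.float64(0.00023033171636908383)])
[ 0.44373313 -0.11879336  0.33846036] [ 1.65137079e+02 -1.31081564e-02 -9.22160026e-03] [ 0.4434396  -0.18811204  0.15148806]
```

View pics/w.png

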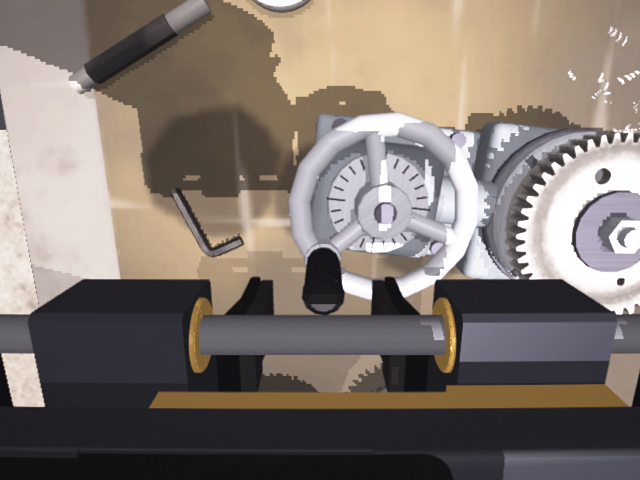

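The wrist view shows the handle at (323,280), centred between the fingers. All three views put the real tips at z≈0.172, so the TCP height reads about 34 mm low. I'll trust the pictures and go down 2.8 cm, watching the force.

Call:
drive_tool(angular=[[0,0,0],[0,0,0],[0,0,0],[0,0,0]], delta_pos=[[0,0,0.5],[0,0,0.5],[0,0,0.5],[0,0,0]], gripper=[4,4,4,4])

```text
time_s: 4.55
tool_pos: [0.4427, -0.1879, 0.1353]
tool_rot: [-179.9, -0.0, 90.0]
force: [0.8, -1.0, -0.5]
grip_width: 0.04
grasp_force: 0.0
```

Call:
drive_tool(angular=[[0,0,0],[0,0,0],[0,0,0],[0,0,0],[0,0,0]], delta_pos=[[0,0,0.4],[0,0,0.4],[0,0,0.4],[0,0,0],[0,0,0]], gripper=[4,4,4,4,4])

```text
time_s: 5.05
tool_pos: [0.4434, -0.1881, 0.1244]
tool_rot: [-180.0, -0.0, 90.0]
force: [0.1, -0.1, 0.2]
grip_width: 0.0399
grasp_force: 0.0
```

```bash
python3 - <<'E'
from h import *
ims=[]
o=telemetry.get_obs(); print(o["tool_pos"],o["force"])
for n in ["scene","side"]:
    P=eyes.read_camera(n); c=np.round(proj(P,[[.4434,-.1882,.15]])[0]).astype(int)
    ims.append(cv2.resize(P["pixels"][c[1]-70:c[1]+50,c[0]-50:c[0]+50,::-1],None,fx=4,fy=4))
cv2.imwrite("pics/g3.png",np.hstack(ims))
E
```

```text
[ 0.44337885 -0.18814054  0.12439249] [ 0.10838578 -0.06347844  0.24982115]
```

View pics/g3.png

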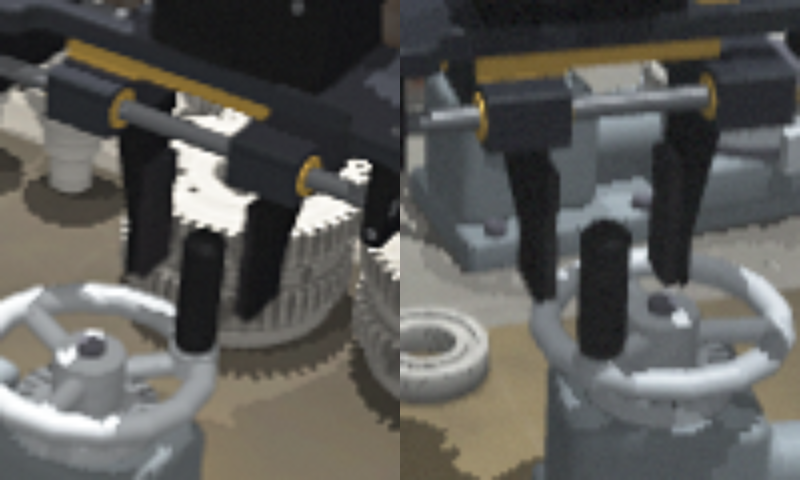

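The tips are now on either side of the upper half of the sleeve: scene (145,275) and (258,315), side (543,297) and (683,283). Nothing touches and the rail clears the handle top. Closing now.

Call:
drive_tool(angular=[[0,0,0],[0,0,0],[0,0,0],[0,0,0],[0,0,0]], delta_pos=[[0,0,0],[0,0,0],[0,0,0],[0,0,0],[0,0,0]], gripper=[1.2,1.2,1.2,1.2,1.2], squeeze=20)

```text
time_s: 5.65
tool_pos: [0.4438, -0.1881, 0.1246]
tool_rot: [180.0, 0.0, 90.0]
force: [2.0, -0.4, -0.7]
grip_width: 0.018
grasp_force: 20.0
```

```bash
python3 - <<'E'
import numpy as np
a=np.radians(217.8-9*np.arange(41)); p=np.round(4.2*np.c_[np.sin(a),np.cos(a)],2)
d=np.round(np.diff(p,axis=0),2)
for i in (0,10,20,30): print([[float(x),float(y),0] for x,y in d[i:i+10]])
E
```

```text
[[0.55, -0.36, 0], [0.6, -0.27, 0], [0.63, -0.18, 0], [0.66, -0.07, 0], [0.66, 0.03, 0], [0.64, 0.14, 0], [0.62, 0.23, 0], [0.57, 0.33, 0], [0.52, 0.41, 0], [0.44, 0.49, 0]]
[[0.36, 0.55, 0], [0.27, 0.6, 0], [0.18, 0.63, 0], [0.07, 0.66, 0], [-0.03, 0.66, 0], [-0.14, 0.64, 0], [-0.23, 0.62, 0], [-0.33, 0.57, 0], [-0.41, 0.52, 0], [-0.49, 0.44, 0]]
[[-0.55, 0.36, 0], [-0.6, 0.27, 0], [-0.63, 0.18, 0], [-0.66, 0.07, 0], [-0.66, -0.03, 0], [-0.64, -0.14, 0], [-0.62, -0.23, 0], [-0.57, -0.33, 0], [-0.52, -0.41, 0], [-0.44, -0.49, 0]]
[[-0.36, -0.55, 0], [-0.27, -0.6, 0], [-0.18, -0.63, 0], [-0.07, -0.66, 0], [0.03, -0.66, 0], [0.14, -0.64, 0], [0.23, -0.62, 0], [0.33, -0.57, 0], [0.41, -0.52, 0], [0.49, -0.44, 0]]
```

Call:
drive_tool(angular=[[0,0,0],[0,0,0],[0,0,0],[0,0,0],[0,0,0],[0,0,0],[0,0,0],[0,0,0],[0,0,0],[0,0,0]], delta_pos=[[0.55,-0.36,0],[0.6,-0.27,0],[0.63,-0.18,0],[0.66,-0.07,0],[0.66,0.03,0],[0.64,0.14,0],[0.62,0.23,0],[0.57,0.33,0],[0.52,0.41,0],[0.44,0.49,0]], gripper=[1.2,1.2,1.2,1.2,1.2,1.2,1.2,1.2,1.2,1.2])

```text
time_s: 6.65
tool_pos: [0.4508, -0.1287, 0.1245]
tool_rot: [-179.9, -0.0, 90.0]
force: [-1.2, -3.2, 2.3]
grip_width: 0.0179
grasp_force: 20.0
```

Call:
drive_tool(angular=[[0,0,0],[0,0,0],[0,0,0],[0,0,0],[0,0,0],[0,0,0],[0,0,0],[0,0,0],[0,0,0],[0,0,0]], delta_pos=[[0.36,0.55,0],[0.27,0.6,0],[0.18,0.63,0],[0.07,0.66,0],[-0.03,0.66,0],[-0.14,0.64,0],[-0.23,0.62,0],[-0.33,0.57,0],[-0.41,0.52,0],[-0.49,0.44,0]], gripper=[1.2,1.2,1.2,1.2,1.2,1.2,1.2,1.2,1.2,1.2])

```text
time_s: 7.65
tool_pos: [0.5104, -0.1368, 0.1245]
tool_rot: [180.0, -0.0, 90.0]
force: [-2.8, 0.7, 4.7]
grip_width: 0.0177
grasp_force: 20.0
```

Call:
drive_tool(angular=[[0,0,0],[0,0,0],[0,0,0],[0,0,0],[0,0,0],[0,0,0],[0,0,0],[0,0,0],[0,0,0],[0,0,0]], delta_pos=[[-0.55,0.36,0],[-0.6,0.27,0],[-0.63,0.18,0],[-0.66,0.07,0],[-0.66,-0.03,0],[-0.64,-0.14,0],[-0.62,-0.23,0],[-0.57,-0.33,0],[-0.52,-0.41,0],[-0.44,-0.49,0]], gripper=[1.2,1.2,1.2,1.2,1.2,1.2,1.2,1.2,1.2,1.2])

```text
time_s: 8.65
tool_pos: [0.5025, -0.1954, 0.1245]
tool_rot: [180.0, -0.0, 90.0]
force: [-0.8, 5.5, 4.6]
grip_width: 0.0182
grasp_force: 20.0
```

Call:
drive_tool(angular=[[0,0,0],[0,0,0],[0,0,0],[0,0,0],[0,0,0],[0,0,0],[0,0,0],[0,0,0],[0,0,0],[0,0,0]], delta_pos=[[-0.36,-0.55,0],[-0.27,-0.6,0],[-0.18,-0.63,0],[-0.07,-0.66,0],[0.03,-0.66,0],[0.14,-0.64,0],[0.23,-0.62,0],[0.33,-0.57,0],[0.41,-0.52,0],[0.49,-0.44,0]], gripper=[1.2,1.2,1.2,1.2,1.2,1.2,1.2,1.2,1.2,1.2])

```text
time_s: 9.65
tool_pos: [0.4444, -0.1891, 0.1246]
tool_rot: [179.8, 0.1, 90.0]
force: [4.9, 1.3, -1.6]
grip_width: 0.0184
grasp_force: 20.0
```

```bash
python3 - <<'E'
from h import *
ims=[]
o=telemetry.get_obs(); print(o["tool_pos"],o["force"],o["qpos"])
for n in ["scene","side"]:
    P=eyes.read_camera(n); c=np.round(proj(P,[[.4434,-.1882,.15]])[0]).astype(int)
    ims.append(cv2.resize(P["pixels"][c[1]-70:c[1]+50,c[0]-50:c[0]+50,::-1],None,fx=4,fy=4))
cv2.imwrite("pics/g4.png",np.hstack(ims))
E
```

```text
[ 0.4443796  -0.18908955  0.12456673] [ 4.88452211  1.32887586 -1.5581932 ] [ 1.57836513e+01  8.00418213e-01  4.12160013e+00  1.12011159e+02
 -2.13632165e-02  6.69578669e+01  1.98912119e+01]
```

View pics/g4.png

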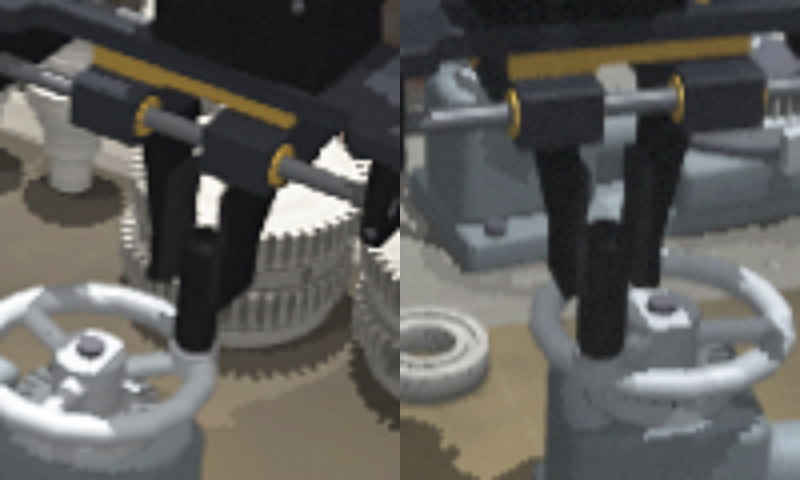

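After one turn the handle is back at its start, scene (196,290) and side (603,290), and the grip still reads 18 mm. Now the second turn.

Call:
drive_tool(angular=[[0,0,0],[0,0,0],[0,0,0],[0,0,0],[0,0,0],[0,0,0],[0,0,0],[0,0,0],[0,0,0],[0,0,0],[0,0,0],[0,0,0],[0,0,0],[0,0,0],[0,0,0],[0,0,0],[0,0,0],[0,0,0],[0,0,0],[0,0,0]], delta_pos=[[0.55,-0.36,0],[0.6,-0.27,0],[0.63,-0.18,0],[0.66,-0.07,0],[0.66,0.03,0],[0.64,0.14,0],[0.62,0.23,0],[0.57,0.33,0],[0.52,0.41,0],[0.44,0.49,0],[0.36,0.55,0],[0.27,0.6,0],[0.18,0.63,0],[0.07,0.66,0],[-0.03,0.66,0],[-0.14,0.64,0],[-0.23,0.62,0],[-0.33,0.57,0],[-0.41,0.52,0],[-0.49,0.44,0]], gripper=[1.2,1.2,1.2,1.2,1.2,1.2,1.2,1.2,1.2,1.2,1.2,1.2,1.2,1.2,1.2,1.2,1.2,1.2,1.2,1.2])

```text
time_s: 11.75
tool_pos: [0.5095, -0.1356, 0.1245]
tool_rot: [-179.9, -0.1, 90.0]
force: [-4.4, -0.6, 8.4]
grip_width: 0.0181
grasp_force: 20.0
```

```bash
python3 - <<'E'
from h import *
o=telemetry.get_obs(); print(o["tool_pos"],o["force"],o["grip_width"])
for n in ["scene","side"]:
    P=eyes.read_camera(n); print([(d["centre"],d["p"]) for d in models.search_frame(P,"cluster_handle")], proj(P,[[o["tool_pos"][0],o["tool_pos"][1],.147]]))
E
```

```text
[ 0.50954393 -0.1356459   0.12447381] [-4.35295037 -0.61859088  8.35493184] 0.018113715851598277
[([339.8, 183.8], 0.83)] [[341.81183014 177.68628737]]
[([371.3, 261.0], 0.71)] [[368.3631478 254.315319 ]]
```

Call:
drive_tool(angular=[[0,0,0],[0,0,0],[0,0,0],[0,0,0],[0,0,0],[0,0,0],[0,0,0],[0,0,0],[0,0,0],[0,0,0],[0,0,0],[0,0,0],[0,0,0],[0,0,0],[0,0,0],[0,0,0],[0,0,0],[0,0,0],[0,0,0],[0,0,0]], delta_pos=[[-0.55,0.36,0],[-0.6,0.27,0],[-0.63,0.18,0],[-0.66,0.07,0],[-0.66,-0.03,0],[-0.64,-0.14,0],[-0.62,-0.23,0],[-0.57,-0.33,0],[-0.52,-0.41,0],[-0.44,-0.49,0],[-0.36,-0.55,0],[-0.27,-0.6,0],[-0.18,-0.63,0],[-0.07,-0.66,0],[0.03,-0.66,0],[0.14,-0.64,0],[0.23,-0.62,0],[0.33,-0.57,0],[0.41,-0.52,0],[0.49,-0.44,0]], gripper=[1.2,1.2,1.2,1.2,1.2,1.2,1.2,1.2,1.2,1.2,1.2,1.2,1.2,1.2,1.2,1.2,1.2,1.2,1.2,1.2])

```text
time_s: 13.95
tool_pos: [0.4438, -0.1884, 0.1246]
tool_rot: [179.9, 0.1, 90.0]
force: [6.3, 1.8, 1.0]
grip_width: 0.0179
grasp_force: 20.0
```

Both turns are done. Next I settle, open and retreat upward.

Call:
drive_tool(angular=[[0,0,0],[0,0,0],[0,0,0],[0,0,0],[0,0,0],[0,0,0],[0,0,0],[0,0,0],[0,0,0],[0,0,0],[0,0,0],[0,0,0],[0,0,0],[0,0,0],[0,0,0],[0,0,0],[0,0,0]], delta_pos=[[0,0,0],[0,0,0],[0,0,0],[0,0,0],[0,0,0],[0,0,0],[0,0,0],[0,0,-1],[0,0,-2],[0,0,-2],[0,0,-2],[0,0,-2],[0,0,-1],[0,0,0],[0,0,0],[0,0,0],[0,0,0]], gripper=[1.2,1.2,6,6,6,6,6,6,6,6,6,6,6,6,6,6,6])

```text
time_s: 15.65
tool_pos: [0.4428, -0.1879, 0.2234]
tool_rot: [-179.9, -0.0, 90.0]
force: [0.3, -0.2, -0.6]
grip_width: 0.0603
grasp_force: 0.0
```

```bash
python3 - <<'E'
from h import *
o=telemetry.get_obs(); print(o["tool_pos"],o["force"],o["grip_width"])
H=[]
for n,box in [("scene",(375,150,410,205)),("side",(328,250,350,300))]:
    P=eyes.read_camera(n); r=models.cut_out(P,"cluster_handle"); print([(d["centre"],d["p"]) for d in r]); H.append(wray(P,r[0]["centre"]))
    print([(d["centre"],d["p"]) for d in models.search_frame(P,"ring_handle")])
    cv2.imwrite(f"pics/{n}9.png",P["pixels"][:,:,::-1])
print(tri(H))
E
```

```text
[ 0.44283358 -0.18792127  0.22341562] [ 0.34683178 -0.15711208 -0.55299363] 0.06034921861619026
[([398.1, 181.6], 0.56)]
[([224.1, 310.3], 0.9)]
[([341.6, 277.3], 0.73)]
[([300.5, 190.5], 0.64)]
(array([ 0.44385934, -0.19050098,  0.14131424]), [np.float64(0.005646315520485466), np.float64(0.0056463155204854775)])
```

View pics/scene9.png

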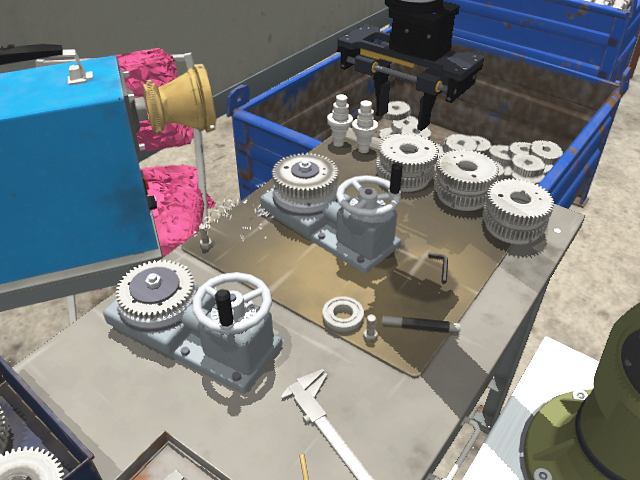

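The cluster handle is back at (396,178), the ring handle is still at (224,307), and the gripper is clear above.

```bash
python3 -c "
from cell import env; print(env.sign_off())"
```

```text
the job is handed in; nothing more can be done
None
```

I turned the cluster gear's handwheel two full turns clockwise, let go with the handle back within a few mm of its start, left the ring machine's handle alone, and handed the job in at about 16 s; no verdict was returned.

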